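# Check the balance with the big weight, using sprung tongs

## Task

Take the sprung tongs out of their stand, squeeze them firmly to pull the largest brass weight out of its deep sloping pocket, and gently set it down (not drop it) upright near the middle of the balance's pan, without fingers ever touching the brass. Then put the tongs back upright in their stand and let go, leaving the two smaller weights in their pockets and everything else where it was.

Things in the scene. Friction and masses are not known exactly. Their poses are not given: they have to be found in the camera images.
- tongs: Steel tongs, two parallel arms, 165 mm long, 90 g, standing tips-down in the stand. Origin: midway between the open tips, at tip level; z up to the top, y the closing line. This is the fixed arm, at +y; the arm at -y slides to it when squeezed. Arms 4 mm thick in y, 10 mm wide in x; 16 mm wide from 90 to 165 mm above the tips: grasp there across y, 35 mm over both arms, at about 130 mm.
- tip_a (a point): Inner face of the fixed arm (y = +13.5 mm), at its tip end.
- tip_b (a point): Inner face of the sliding arm (y = -13.5 mm when open), at its tip end.
- tongs_jaw (a joint): Squeeze of the tongs in m: 0 open (27 mm between the inner faces), 0.014 fully squeezed (13 mm between them); 0.007 when shut on the 20 mm weight. The spring pushes the arms open with 3 N at 0 and 0.3 N more per mm.
- stand: Fixed dark steel stand of the tongs: a 100 x 120 x 8 mm base plate with an upright rectangular sleeve in the middle, inside 16 mm (x) by 42 mm (y), its floor 8 mm and its rim 70 mm above the bench. Origin on the bench under the sleeve's centre; z up; y along the sleeve's long side.
- block: Fixed wooden block, a row of three rectangular pockets sloping 26 degrees from vertical: their axes point up and to the block's own -x (robot side). Each is 28 mm in the sloping direction, 44 mm along y, 62 mm deep, walls 5 mm, with an 8 mm sight slot in its far wall; pitch 49 mm along y. Origin on the bench under the middle of the 110 x 170 mm foot; z up; y along the row.
- mouth_left (a point): Centre of the mouth of the pocket at the block's +y end; the pocket floor lies 62 mm further down the slope: along (+0.438, 0, -0.899) in the block's frame.
- mouth_mid (a point): Centre of the mouth of the middle pocket, likewise.
- mouth_right (a point): Centre of the mouth of the pocket at the block's -y end, likewise.
- weight_large: The largest brass weight: cylinder 20 mm across and 22 mm tall, with a 12 mm knob on an 8 mm neck above it, 30 mm in all, about 65 g. It stands on the floor of one pocket, leaning with it, within 3 mm of the middle in y; a sprung pad in the sight slot clamps it to the -x wall: pulling it out takes 5 to 10 N, a slack grip slips off. Origin: centre of its underside; z along its axis to the knob.
- weight_medium: Brass weight of the same shape, 16 mm across and 24 mm tall in all, 30 g, in another pocket; stays. Origin: centre of its underside.
- weight_small: Brass weight of the same shape, 12 mm across and 20 mm tall in all, 15 g, in another pocket; stays. Origin: centre of its underside.
- scale: Fixed white kitchen-style balance, body 217 x 150 x 26 mm with a dark display strip at its own -x end. Origin on the bench under the pan's centre; z up.
- pan: The balance's round white pan, 130 mm across, 8 mm thick, flat; its top stands 42 mm above the bench, and gives up to 4 mm under load (about 2 N per mm). Origin on the bench under its centre.
- pan_mid (a point): Centre of the pan's top face.
- jar: Bystander: clear jar with black cap, 90 mm across, 120 mm tall. Origin: centre of its underside.
- cup: Bystander: white ceramic cup, 72 mm across, 75 mm tall. Origin: centre of its underside.
- spatula: Bystander: lab spatula, 160 mm long, lying on the bench between the robot and the block. Origin under its middle.
Not all that is in view belongs to the job. What is shaped like the stand but pink is not meant.

How it is judged:
On the way, in this order (a step that is already met when the one before it is completed fails the run):
1. the tongs are lifted clear of their stand (height (world z) of tongs above 0.09 m), for 0.2 s.
2. the largest weight, held in the tongs, is lifted out of its pocket (height (world z) of weight_large above 0.12 m and contact force between tongs and weight_large above 0.5 N), for 0.2 s.
3. the weight touches the pan while still between the tongs (contact force between weight_large and pan above 0.1 N and contact force between tongs and weight_large above 0.3 N and horizontal distance between weight_large and pan_mid below 0.035 m), for 0.04 s.
At the end, for the whole second after the job is handed in: The largest weight stands upright (within 6 degrees) and still on the pan, within 35 mm of its middle; the tongs stand still and upright (within 7 degrees), tips down on the floor of their stand's sleeve, within 15 mm of its centre; the two smaller weights are within 25 mm of where they began (horizontal distance between weight_large and pan_mid below 0.035 m and angle between weight_large's own z axis and vertical below 0.1 rad and contact force between weight_large and pan above 0.1 N and linear speed of each of weight_large, tongs below 0.02 m/s and horizontal distance between tongs and stand below 0.015 m and height (world z) of tongs below 0.02 m and angle between tongs's own z axis and vertical below 0.12 rad and distance of each of weight_medium, weight_small from where it was at the start of the episode below 0.025 m); the robot touches nothing.
It fails at once if the robot's fingers or arm touch a brass weight (contact force between any of the fingers, the arm and weight_large above 0.1 N or contact force between any of the fingers, the arm and weight_medium above 0.1 N or contact force between any of the fingers, the arm and weight_small above 0.1 N).
It fails at once if the largest weight is pressed hard on the pan (over 15 N) (contact force between weight_large and pan above 15 N).
It fails at once if the jar, cup or spatula is moved more than 30 mm (distance of any of jar, cup, spatula from where it was at the start of the episode above 0.03 m).
It fails at once if a smaller weight is pulled out of its pocket (moved more than 40 mm) (distance of any of weight_medium, weight_small from where it was at the start of the episode above 0.04 m).
It also fails if it takes over 72 s, if anything falls off the work surface, if the arm or the gripper's body presses on something with over 40 N, if the wrist force passes 120 N, or if a joint passes its speed limit or range.

## Robot

A 7-joint arm with a two-finger parallel gripper is mounted at the origin on the work surface. World frame = base frame: x ahead of the robot, y to its left, z up, the work surface at z = 0. Lengths are in m, angles in rad, forces in N, time in s.
With the tool pointing down it reaches from about 0.4 to 0.9 m from the base axis. Payload 5.6 kg.
Tool frame: the origin (TCP) lies at the very end of the fingers, on their centre line; the grasp point (between the pads) lies r.grasp_offset behind it (r.grasp_offset is the distance from the TCP to the grasp point, in m); z points along the fingers, x is the direction in which the jaws open and shut, and the axes are right-handed (so a half turn about z gives the same grasp; the last joint's range is limited). The gripper opens to 92 mm and grips with 3 to 60 N. Pads are 20 mm wide; open, the fingers measure 128 mm over their backs; the gripper's body (75 mm by 189 mm) begins 69 mm behind the grasp point.
Start: joints at [-1.231, 0.468, -0.012, 1.603, 0.006, 1.071, -0.056], TCP at [0.243, 0.603, 0.215] pointing down, gripper open.
Joint ranges: [-2.53, 2.53], [-0.31, 2.02], [-1.57, 1.55], [0.28, 2.44], [-1.29, 4.43], [0.15, 1.84], [-2.92, 2.92]. Speed limits (rad/s): [2.57, 2.57, 3.14, 3.14, 3.14, 3.14, 3.14].

## Interface

Orientations are given as a 3x3 rotation matrix whose columns are the frame's x, y, z axes.
In Python, from rig import r gives the robot as it stands. Calls block until the motion is done:
- r.goto(position, orientation): joint-space move of the TCP to a pose.
- r.move_l(position, ori=None, speed=0.15, threshold=None): straight line of the TCP; ori=None keeps the orientation; speed is the mean speed in m/s. With threshold (N) it stops when the force on the tool has changed by that much, and returns True; else False.
- r.goto_joints(angles): joint-space move.
- r.gripper_to(opening, force=None): finger opening in m; force is the grip in N (None keeps the last); returns when the fingers have stopped.
- r.dwell(seconds).
- r.solve_ik(position, orientation): joint angles nearest the present ones, or None.
- r.read_state(): the state.
- r.get_image(name): name is "side" or "top" or "wrist"; returns a dict with "image" (480x640x3 uint8, blue, green, red), "fov_y" (degrees; the focal length in pixels is half the picture's height over the tangent of half this angle, whatever the lens; pixels are square), "cx", "cy" (the principal point, pixels), "extrinsics" (4x4, takes a point from camera to world coordinates). Camera axes: x right, y down, z forward; pixel columns grow to the right and rows downward; lengths in m; the calibration is good to about 2 mm. A picture is of the moment at which its call begins. There is no depth.
A pose or a line that the arm cannot do raises r.PlanningError and nothing moves.
- r.sign_off(): hands the job in, once; it reports no verdict.
Trained networks look in a picture, given as the dict that the camera call returned (one of the last four; its "shot" number tells which), for a name from the list of things; names that differ only in an ending like _2 or _b are one class to them, and where a whole thing is asked for, a point or a joint stands for the part that bears it (a point fixed in the world has none). Each returns a list of dicts, best first, with "score" (0 to 1); they miss things now and then, are a little off and sometimes report something else, mostly with a low value. They report only what shows in the picture. A call takes as long as a camera call. They do not tell look-alikes from the thing itself.
- r.cut_out(picture, query): "pixels" (480x640 bool, what is visible of it) and "centre" ([row, column] in pixels, amid what is visible of it).
- r.landmark_of(picture, query): "centre" ([row, column] in pixels: a listed point, or the origin of a listed thing).
The state is a dict: "t": time; "joints": joint angles; "joint_vel": joint speeds; "effort": joint torques, N m; "ee_pos": TCP position; "eef_rot": TCP orientation; "contact_force": force on the tool from outside, world axes, zero at the start; "wrist_torque": the same for the moment, N m; "grip_width": finger opening in m.
Only numpy, scipy, OpenCV 4.12 (cv2) and the standard library are available. Lean on these libraries where they do the work, as an engineer would, in place of code of your own. Each camera call takes 0.05 s, during which the arm holds its last target. There are 200 camera calls.

## Working session

There is one attempt and no reset: what is moved stays moved. The work goes in short steps, each a Python script; the robot and the scene stay as the last script left them, time stands still between calls to the robot, and variables do not carry over. Pictures are saved under pics/ and viewed, about 8 in all and at most 12, crops included, and the job is handed in when it is done.

```bash
ls; mkdir -p pics
cat > h.py <<'E'
import numpy as np, cv2
from rig import r
def ray(p,rc):
    f=240/np.tan(np.radians(p["fov_y"])/2); T=np.array(p["extrinsics"])
    d=T[:3,:3]@np.array([(rc[1]-p["cx"])/f,(rc[0]-p["cy"])/f,1.]); return T[:3,3],d/np.linalg.norm(d)
def tri(obs):
    A=np.zeros((3,3));b=np.zeros(3);L=[]
    for p,rc in obs:
        o,d=ray(p,rc);M=np.eye(3)-np.outer(d,d);A+=M;b+=M@o;L.append((o,M))
    x=np.linalg.solve(A,b); return x,[np.linalg.norm(M@(x-o)) for o,M in L]
def atz(p,rc,z):
    o,d=ray(p,rc); return o+d*(z-o[2])/d[2]
def proj(p,X):
    f=240/np.tan(np.radians(p["fov_y"])/2); T=np.array(p["extrinsics"])
    c=T[:3,:3].T@(np.asarray(X)-T[:3,3]); return np.array([p["cy"]+f*c[1]/c[2],p["cx"]+f*c[0]/c[2]])
E
cat > a.py <<'E'
from h import *
np.set_printoptions(precision=4,suppress=True)
P={n:r.get_image(n) for n in("side","top")}
print(r.read_state()["t"],r.grasp_offset)
for n,p in P.items():
    print(n,p["fov_y"],np.array(p["extrinsics"]).tolist())
cv2.imwrite("pics/side.png",P["side"]["image"]);cv2.imwrite("pics/top.png",P["top"]["image"])
for q in["tongs","tip_a","stand","block","mouth_left","mouth_mid","mouth_right","weight_large","weight_medium","weight_small","scale","pan_mid","jar","cup","spatula"]:
    D={n:r.landmark_of(p,q)[:3] for n,p in P.items()}
    print(q,{n:[(round(d["score"],2),np.round(d["centre"],1).tolist()) for d in v] for n,v in D.items()})
    if D["side"] and D["top"]:
        x,e=tri([(P[n],D[n][0]["centre"]) for n in D]);print("   ",x,np.round(e,4))
print(r.read_state()["t"])
E
python3 a.py
```

```text
pics
0.1 0.0187
side 57.77856005861155 [[0.7937977659452479, -0.300285941445897, 0.5288794381995624, -0.05337413381449617], [-0.6081801443012039, -0.39396320705641225, 0.689137071679933, -0.6192321920925082], [0.0014208652646158888, -0.8686894409717306, -0.49535506082619374, 0.5869871170571223], [0.0, 0.0, 0.0, 1.0]]
top 57.024544611863796 [[0.014080461620573706, -0.9955623404431887, 0.09304497241566508, 0.40048824897777924], [-0.9996058826064762, -0.016275389205753877, -0.02287337239519312, 0.05685594899592506], [0.024286211295290665, -0.0926862341315125, -0.9953991370015542, 1.092320826210252], [0.0, 0.0, 0.0, 1.0]]
tongs {'side': [], 'top': [(0.7, [247.3, 217.1]), (0.29, [178.9, 341.3])]}
tip_a {'side': [], 'top': [(0.26, [251.2, 218.2])]}
stand {'side': [(0.93, [217.1, 230.3]), (0.86, [237.3, 272.4]), (0.7, [261.6, 179.1])], 'top': [(0.88, [349.7, 194.9]), (0.75, [257.8, 140.5]), (0.58, [248.8, 215.9])]}
    [0.3073 0.2566 0.1423] [0.0519 0.0519]
block {'side': [(0.8, [264.9, 398.5])], 'top': [(0.74, [177.8, 341.8])]}
    [ 0.6688 -0.0281  0.0038] [0.0031 0.0031]
mouth_left {'sid
[... 580 characters left out ...]
 [362.3, 453.8])], 'top': [(0.79, [246.8, 454.3]), (0.43, [245.1, 460.8])]}
    [ 0.5024 -0.3136  0.0029] [0.0009 0.0009]
pan_mid {'side': [(0.72, [346.1, 455.9])], 'top': [(0.57, [245.8, 463.2]), (0.38, [168.4, 225.7])]}
    [ 0.4984 -0.317   0.0478] [0.0028 0.0028]
jar {'side': [(0.87, [224.6, 330.8]), (0.55, [244.9, 396.2])], 'top': [(0.81, [167.6, 224.7]), (0.33, [248.5, 204.9])]}
    [ 0.6945  0.2684 -0.0145] [0.0022 0.0022]
cup {'side': [(0.95, [310.3, 491.6])], 'top': [(0.69, [165.2, 225.4]), (0.58, [171.1, 430.3])]}
    [ 0.8299  0.0644 -0.1602] [0.2442 0.2442]
spatula {'side': [(0.8, [289.3, 316.9])], 'top': [(0.64, [244.2, 451.5])]}
    [ 0.4017 -0.1939  0.1775] [0.1011 0.1011]
1.6
```

View pics/side.png

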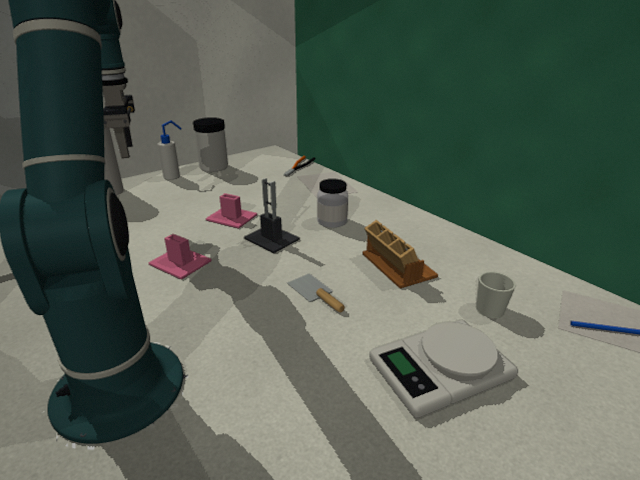

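View pics/top.png

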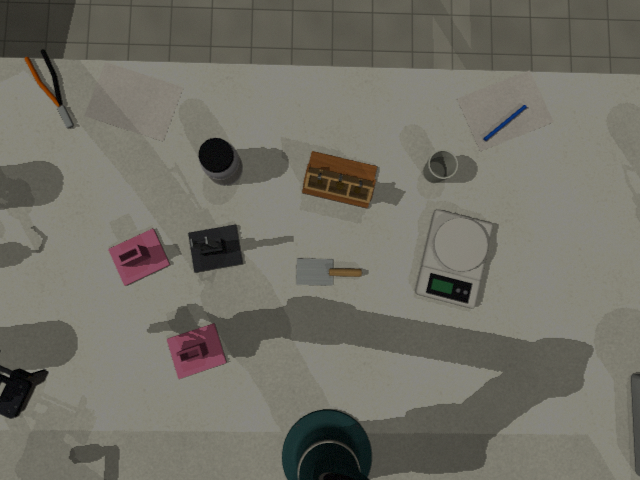

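The side view shows the dark stand with tongs at about (row 237, col 272); the two pink ones are decoys. The top view shows the real stand at (248, 216), the block at (178, 341) with its mouths facing the robot, and the balance at (250, 460). Next I take closer wrist views of the stand and block.

```bash
cat > b.py <<'E'
from h import *
np.set_printoptions(precision=4,suppress=True)
P={n:r.get_image(n) for n in("side","top")}
x,e=tri([(P["side"],[237.3,272.4]),(P["top"],[248.8,215.9])]);print("stand",x,e)
for q in ["stand","block","scale","tongs"]:
    for d in r.cut_out(P["top"],q)[:3]:
        m=d["pixels"].astype(np.uint8);pts=np.argwhere(m)
        w=np.array([atz(P["top"],p,0.01)[:2] for p in pts],np.float32)
        print(q,round(d["score"],2),np.round(d["centre"]),cv2.minAreaRect(w))
def R(yaw,tilt=0):  # tool x along world yaw dir ; z down
    X=np.array([np.cos(yaw),np.sin(yaw),0]);Z=np.array([0,0,-1.]);return np.column_stack([X,np.cross(Z,X),Z])
for y in(np.pi/2,-np.pi/2):
    print(y,r.solve_ik([x[0],x[1],0.3],R(y)))
S=[("w1",[x[0]-.06,x[1],0.36]),("w2",[x[0]-.06,x[1]-0.08,0.36]),("w3",[0.57,-0.03,0.33]),("w4",[0.57,0.03,0.30])]
print(r.read_state()["eef_rot"])
import pickle
for n,p in S:
    r.goto(p,R(-np.pi/2)); im=r.get_image("wrist"); pickle.dump({k:v for k,v in im.items()},open(n+".pkl","wb"))
    print(n,np.array(im["extrinsics"])[:3].tolist(),im["fov_y"])
    for q in (["tongs","stand","tip_a","tip_b"] if n<"w3" else ["mouth_left","mouth_mid","mouth_right","weight_large","weight_medium","weight_small","block"]):
        print(q,[(round(d["score"],2),np.round(d["centre"],1).tolist()) for d in r.landmark_of(im,q)[:3]])
    cv2.imwrite(f"pics/{n}.png",im["image"])
A=np.hstack([cv2.imread(f"pics/w{i}.png") for i in(1,3)]);cv2.imwrite("pics/w13.png",cv2.resize(A,(800,300),interpolation=cv2.INTER_AREA))
print(r.read_state()["t"])
E
python3 b.py
```

```text
stand [0.4885 0.2766 0.0075] [np.float64(0.001957894477890512), np.float64(0.0019578944778904555)]
stand 0.9 [253. 217.] ((0.4900829792022705, 0.2796471118927002), (0.10522933304309845, 0.12156511098146439), 10.944167137145996)
stand 0.76 [351. 195.] ((0.2416863739490509, 0.3153003752231598), (0.10261613875627518, 0.12085077166557312), 19.11277961730957)
stand 0.55 [255. 140.] ((0.465925008058548, 0.4616304337978363), (0.10126420110464096, 0.1224326640367508), 25.119617462158203)
scale 0.84 [259. 453.] ((0.4738093614578247, -0.3095380663871765), (0.1575392335653305, 0.22228460013866425), 76.57115936279297)
tongs 0.59 [241. 202.] ((0.4999220371246338, 0.3045221269130707), (0.029629629105329514, 0.06768487393856049), 9.20787525177002)
tongs 0.53 [163. 438.] ((0.7039108872413635, -0.276015043258667), (0.07473735511302948, 0.0956471636891365), 45.484031677246094)
tongs 0.35 [179. 343.] ((0.6657172441482544, -0.02590620517730713), (0.1760030835866928, 0.11191823333501816), 77.90225982666016)
1.5707963267948966 [-0.6399  0.2384  0.078   1.7288 -0.02    1.1752  1.0145]
-1.5707963267948966 [
[... 1613 characters left out ...]
 [(0.55, [124.1, 316.9]), (0.43, [245.4, 99.2])]
block [(0.56, [113.9, 319.4])]
w4 [[0.004277720251783595, -0.9572075837283419, -0.28937059761211886, 0.6520742427794551], [-0.9999907723635783, -0.003980300291849131, -0.001616291211069146, 0.03205023808159563], [0.00039534433062078807, 0.28937484144709963, -0.9572157775759468, 0.46972693742481536]] 65.38650686818579
mouth_left [(0.68, [287.1, 343.1]), (0.61, [138.3, 321.0])]
mouth_mid [(0.76, [149.2, 369.3])]
mouth_right []
weight_large [(0.5, [125.4, 368.5])]
weight_medium [(0.6, [138.5, 321.4]), (0.43, [137.1, 407.5])]
weight_small [(0.49, [120.1, 324.3])]
block [(0.95, [111.8, 370.2]), (0.56, [249.4, 610.7]), (0.25, [250.4, 130.9])]
6.8583
```

Run:
```python
import cv2,numpy as np
a=cv2.imread("pics/w1.png")[60:260,220:420];b=cv2.imread("pics/w3.png")[40:240,200:400]
cv2.imwrite("pics/c1.png",cv2.resize(np.hstack([a,b]),(800,400),interpolation=cv2.INTER_CUBIC))
```

```text
(no output)
```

View pics/c1.png

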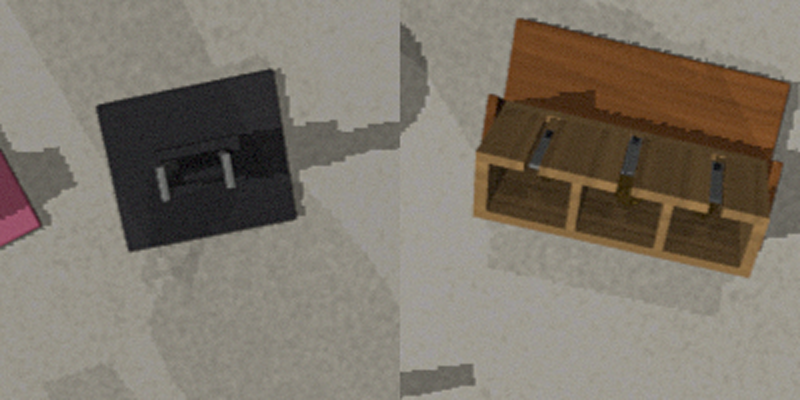

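The left panel shows the tongs' two arms at yaw about 11°. The right panel shows the block at yaw about -12° with glimpses of brass in the slots. To identify the weights I'll look down the pocket axes.

```bash
cat >> h.py <<'E'
np.set_printoptions(precision=4,suppress=True)
import pickle
def Rt(yaw,tilt=0.,s=1):  # tool x = s * y-axis of frame at yaw; tool z tilted from down towards frame +x
    bx=np.array([np.cos(yaw),np.sin(yaw),0]);by=np.array([-np.sin(yaw),np.cos(yaw),0])
    Z=np.sin(tilt)*bx-np.array([0,0,np.cos(tilt)]);X=s*by
    return np.column_stack([X,np.cross(Z,X),Z])
BY=np.radians(-12.1);SY=np.radians(11.0);SL=np.radians(26)
def axis(): return Rt(BY,SL)[:,2]
E
cat > c.py <<'E'
from h import *
w=[pickle.load(open(f"w{i}.pkl","rb")) for i in(1,2,3,4)]
print("tongs",tri([(w[0],[141.8,316.8]),(w[1],[141.9,257.])]))
print("stand",tri([(w[0],[140.6,318.5]),(w[1],[140.,260.7])]))
mm=tri([(w[2],[146.9,311.5]),(w[3],[149.2,369.3])]);print("mid",mm)
print("left",tri([(w[2],[140.3,263.2]),(w[3],[138.3,321.])]))
m=mm[0]; a=axis(); by=Rt(BY)[:,0]
R=Rt(BY,SL-np.arcsin(.288))
for i,dy in enumerate((0.025,-0.025)):
    cam=m-0.34*a+dy*by-0.01*R[:,1]
    tcp=cam-R@np.array([0,-.082,-.170])
    print(tcp,"ik",r.solve_ik(tcp,R)); 
    if i==0: r.goto(tcp+[0,0,.1],R)
    r.goto(tcp,R); im=r.get_image("wrist"); pickle.dump(im,open(f"v{i}.pkl","wb")); cv2.imwrite(f"pics/v{i}.png",im["image"])
    for q in ["mouth_left","mouth_mid","mouth_right","weight_large","weight_medium","weight_small"]:
        print(q,[(round(d["score"],2),np.round(d["centre"],1).tolist()) for d in r.landmark_of(im,q)[:3]],
          [(round(d["score"],2),np.round(d["centre"],1).tolist(),int(d["pixels"].sum())) for d in r.cut_out(im,q)[:3]] if q[0]=="w" else "")
    for dd in (0,):
        for k in(1,0,-1): print("pred mouth",k,proj(im,m+.049*k*by),"floor",proj(im,m+.049*k*by+.062*a))
print(r.read_state()["t"])
E
python3 c.py
```

```text
tongs (array([0.49  , 0.2833, 0.0065]), [np.float64(0.00029588163663233654), np.float64(0.00029588163663247326)])
stand (array([ 0.4914,  0.2812, -0.0121]), [np.float64(0.0007712025275949566), np.float64(0.0007712025275949223)])
mid (array([ 0.6295, -0.0172,  0.0786]), [np.float64(0.0004814635886485865), np.float64(0.0004814635886486668)])
left (array([0.639 , 0.032 , 0.1015]), [np.float64(0.0013086815142987706), np.float64(0.0013086815142987647)])
[0.5852 0.0178 0.228 ] ik [-0.3949  0.2623  0.3305  1.8961 -0.0506  0.8424  1.3089]
mouth_left [(0.56, [250.5, 352.6])] 
mouth_mid [(0.84, [250.5, 295.8])] 
mouth_right [(0.66, [242.5, 344.7])] 
weight_large [(0.6, [241.5, 295.2])] [(0.53, [245.3, 296.5], 303)]
weight_medium [(0.67, [242.2, 259.2])] [(0.5, [242.7, 256.0], 214)]
weight_small [(0.51, [241.8, 341.9]), (0.51, [244.2, 258.6])] []
pred mouth 1 [246.6784 346.9966] floor [245.3638 343.0368]
pred mouth 0 [246.6373 293.6335] floor [245.329  297.8357]
pred mouth -1 [246.5963 240.2666] floor [245.2942 252.6317]
[ 0.5747 -0.0311  0.228 ] ik [-0.391   0.247   0.43    1.9257 -0.0965  0.8335  1.4382]
mouth_left [(0.85, [254.4, 410.1]), (0.73, [248.7, 346.7])] 
mouth_mid [(0.77, [252.3, 354.2])] 
mouth_right [(0.96, [253.9, 301.0])] 
weight_large [(0.6, [246.5, 345.4])] [(0.84, [242.7, 348.3], 301)]
weight_medium [(0.74, [241.8, 305.9]), (0.31, [175.6, 13.9])] [(0.63, [242.4, 305.8], 177)]
weight_small [(0.4, [242.5, 392.5])] [(0.69, [20.0, 338.8], 6621), (0.5, [242.4, 393.1], 112)]
pred mouth 1 [246.9905 403.6249] floor [245.6252 391.0591]
pred mouth 0 [247.1144 350.2386] floor [245.7303 345.8412]
pred mouth -1 [247.2383 296.8642] floor [245.8353 300.6319]
10.9667
```

View pics/v0.png

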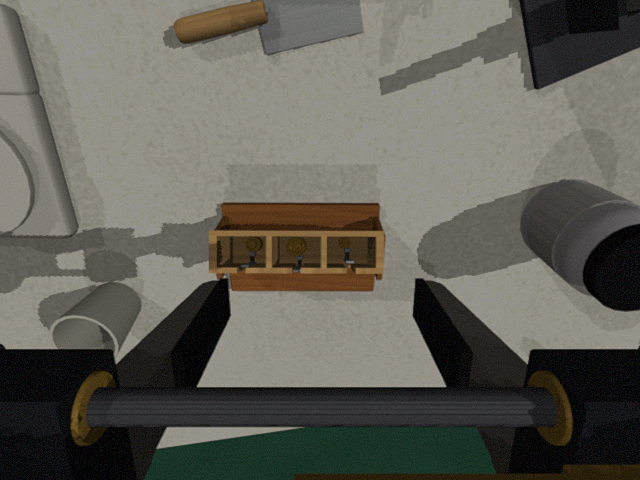

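Middle pocket holds the largest disc (cut-out 303 px, about 20 mm across, against 214 and 112). I'll fit the block pose jointly over all views.

```bash
cat > d.py <<'E'
from h import *
from scipy.optimize import least_squares
L={n:pickle.load(open(n+".pkl","rb")) for n in("w1","w2","w3","w4","v0","v1")}
T=r.get_image("top");S=r.get_image("side")
obs=[("w3",1,[140.3,263.2]),("w3",0,[146.9,311.5]),("w3",-1,[158.4,353.5]),("w4",1,[138.3,321.]),("w4",0,[149.2,369.3]),
("v0",0,[250.5,295.8]),("v0",1,[250.5,352.6]),("v1",1,[254.4,410.1]),("v1",0,[252.3,354.2]),("v1",-1,[253.9,301.])]
L["T"]=T;L["S"]=S
obs+=[("T",1,[183.4,319.6]),("T",0,[187.8,337.1]),("T",-1,[188.1,355.9]),("S",1,[227.4,376.2])]
def res(p,f=False):
    by=np.array([-np.sin(p[3]),np.cos(p[3]),0])
    e=np.array([proj(L[n],p[:3]+.049*k*by)-rc for n,k,rc in obs]); return e if f else e.ravel()
s=least_squares(res,[.64,-.02,.095,BY],loss="soft_l1",f_scale=1.5);print(s.x,np.degrees(s.x[3]))
for o,e in zip(obs,res(s.x,True)):print(o[0],o[1],e.round(1))
m=s.x[:3]
print("weight tri",tri([(L["v0"],[245.3,296.5]),(L["v1"],[242.7,348.3])]))
a=Rt(s.x[3],SL)[:,2];R=Rt(s.x[3],SL)
for n,rc in(("v0",[245.3,296.5]),("v1",[242.7,348.3])):
    o,d=ray(L[n],rc); t=((m+.036*a-o)@a)/(d@a); q=o+d*t-(m+.036*a); print("weight offset y,slope",q@R[:,0],q@R[:,1])
# rim edges by the wood colour in v0
for n in("v0","v1"):
    im=L[n]["image"]; c=im[150:320,150:450]; cv2.imwrite(f"pics/z{n}.png",cv2.resize(c,(750,425),interpolation=cv2.INTER_CUBIC))
E
python3 d.py
```

```text
[ 0.6294 -0.0144  0.0905 -0.1968] -11.276556725288065
w3 1 [-1.7 -0. ]
w3 0 [ 1.1 -2.9]
w3 -1 [-1.1 -0.1]
w4 1 [ 1.  -1.6]
w4 0 [ 0.3 -1.3]
v0 0 [ 1.6 -0. ]
v0 1 [ 1.  -1.7]
v1 1 [-2.6 -0.6]
v1 0 [0.3 0.1]
v1 -1 [-0.5 -1.8]
T 1 [-1.5 -2.4]
T 0 [-1.4  0.8]
T -1 [2.7 2.8]
S 1 [ 0.5 -0.2]
weight tri (array([ 0.641 , -0.0192,  0.0498]), [np.float64(0.0015199918726436716), np.float64(0.0015199918726437182)])
weight offset y,slope -0.001899064964439723 -0.005398779461037517
weight offset y,slope -0.002820583890309808 -0.008407463672638456
```

View pics/zv0.png

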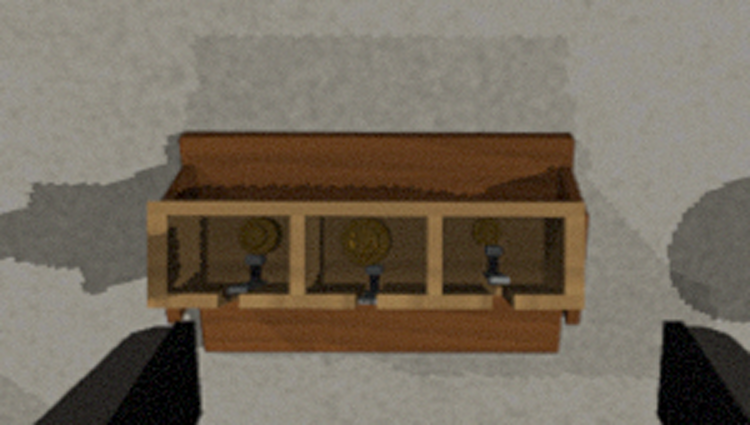

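The crop confirms it: the middle pocket is the largest, rim centre at (252, 296.5), which agrees with the fit to within 1 px. The weight sits about 2 mm to -y and 4 mm to the upper wall, as expected. Now I grasp the tongs.

```bash
cat > e.py <<'E'
from h import *
L={n:pickle.load(open(n+".pkl","rb")) for n in("w1","w2")}
print("top by w1",atz(L["w1"],[148,318],.165))
c=np.array([.4905,.2820]); R=Rt(SY)
r.goto([.52,.12,.33],R); r.goto([c[0],c[1],.33],R)
im=r.get_image("wrist")
for d in r.cut_out(im,"tongs")[:2]:
    m=d["pixels"];pts=np.argwhere(m);print(d["score"],d["centre"],m.sum(),pts.min(0),pts.max(0))
print([(d["score"],d["centre"]) for d in r.landmark_of(im,"tongs")[:2]],"pred tip",proj(im,[*c,.008]),"pred top",proj(im,[*c,.173]))
pickle.dump(im,open("g0.pkl","wb"));cv2.imwrite("pics/g0.png",im["image"])
print(r.read_state()["t"])
E
python3 e.py
```

```text
top by w1 [0.4903 0.2804 0.165 ]
0.68 [213.9, 316.6] 797 [192 304] [228 343]
[(0.57, [195.2, 322.2])] pred tip [189.868  323.1246] pred top [219.8344 323.7192]
12.7
```

View pics/g0.png

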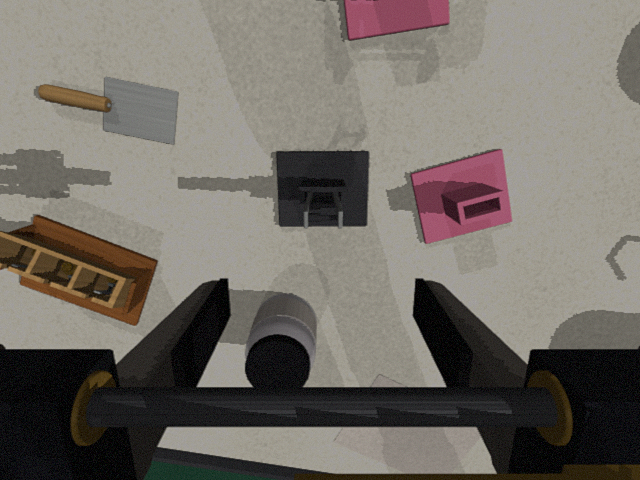

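The tongs' arm tops are at cols 307 and 341, row about 219; I predicted (219.8, 323.7). They are aligned, so I grasp and lift.

```bash
cat > f.py <<'E'
from h import *
R=Rt(SY);c=[.4905,.2820]
print(r.move_l([*c,.119],R,speed=.15,threshold=8))
r.gripper_to(.0325,force=30)
s=r.read_state();print(s["ee_pos"],s["grip_width"],s["contact_force"])
r.move_l([*c,.30],speed=.12);r.dwell(.3)
s=r.read_state();print(s["ee_pos"],s["grip_width"],s["contact_force"],s["t"])
im=r.get_image("wrist");pickle.dump(im,open("g1.pkl","wb"))
S=r.get_image("side")
print([(d["score"],d["centre"]) for q in("tip_a","tip_b","tongs") for d in r.landmark_of(im,q)[:2]])
p=s["ee_pos"];b=Rt(SY)
for dy in(-.0125,.0125):
    print("pred tip",proj(im,p+b[:,2]*(.130-.0187)+b[:,0]*dy))
A=np.hstack([im["image"][60:460,160:480],cv2.resize(S["image"][60:260,180:340],(320,400))]);cv2.imwrite("pics/g1.png",A)
E
python3 f.py
```

```text
False
[0.4905 0.282  0.119 ] 0.03272422652409089 [-0.0966  0.6617  0.2083]
[0.4904 0.282  0.2997] 0.03251330330306505 [ 0.0434 -0.2147 -0.942 ] 17.1917
[(0.85, [230.3, 337.4]), (0.83, [235.9, 308.9]), (0.85, [230.3, 337.4]), (0.83, [235.9, 308.9])]
pred tip [233.7756 305.2755]
pred tip [233.8076 337.1422]
```

View pics/g1.png

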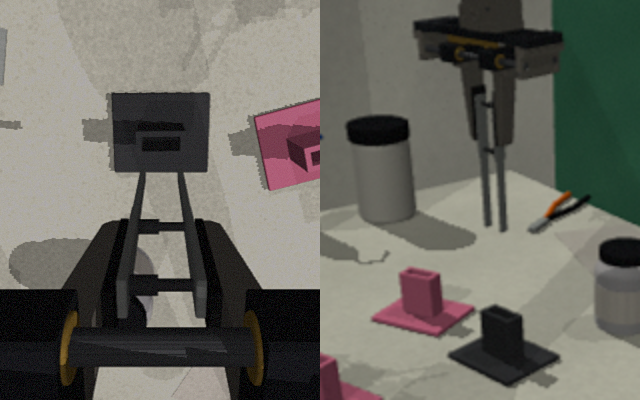

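Tongs are held straight; tips at about (232, 303) and (232, 342), as predicted. Now hover over the middle pocket.

```bash
cat >> h.py <<'E'
BY=np.radians(-11.7);M=np.array([.6294,-.0144,.0905]);RB=Rt(BY,SL);AX=RB[:,2]
TL=.130-.0187   # TCP to tips
def blk(depth,dy=-.002,ds=-.004): return M+AX*(depth-TL)+RB[:,0]*dy+RB[:,1]*ds
E
cat > g.py <<'E'
from h import *
r.goto([.50,.1,.34],Rt(BY)); r.goto(blk(-.10),RB)
r.move_l(blk(-.02),speed=.1);r.dwell(.2)
im=r.get_image("wrist");pickle.dump(im,open("k0.pkl","wb"))
print([(d["score"],d["centre"]) for q in("tip_a","mouth_mid","weight_large") for d in r.landmark_of(im,q)[:2]])
print([(d["score"],d["centre"],d["pixels"].sum()) for d in r.cut_out(im,"weight_large")[:2]])
s=r.read_state();p=s["ee_pos"];b=s["eef_rot"]
print("tips",[proj(im,p+b[:,2]*TL+b[:,0]*dy) for dy in(-.0125,.0125)],"mouth",proj(im,M),"shoulder",proj(im,blk(.04)+AX*TL))
for dy in(-.022,.022):
  for ds in(-.014,.014): print("corner",dy,ds,proj(im,M+RB[:,0]*dy+RB[:,1]*ds))
print(s["t"],s["contact_force"],s["grip_width"])
c=im["image"][130:330,220:420];cv2.imwrite("pics/k0.png",cv2.resize(c,(600,600),interpolation=cv2.INTER_CUBIC))
E
python3 g.py
```

```text
[(0.91, [228.0, 336.2]), (0.71, [235.1, 306.0]), (0.69, [228.7, 324.5]), (0.59, [207.9, 320.3])]
[(0.54, [215.8, 317.5], np.int64(184))]
tips [array([233.048, 304.503]), array([233.0601, 336.3812])] mouth [230.8154 322.7557] shoulder [215.1947 320.4008]
corner -0.022 -0.014 [214.5256 296.2162]
corner -0.022 0.014 [246.6783 296.8326]
corner 0.022 -0.014 [214.541  349.3514]
corner 0.022 0.014 [246.6864 348.6127]
20.2667 [-0.1554 -0.6462 -0.8736] 0.03259564290822685
```

View pics/k0.png

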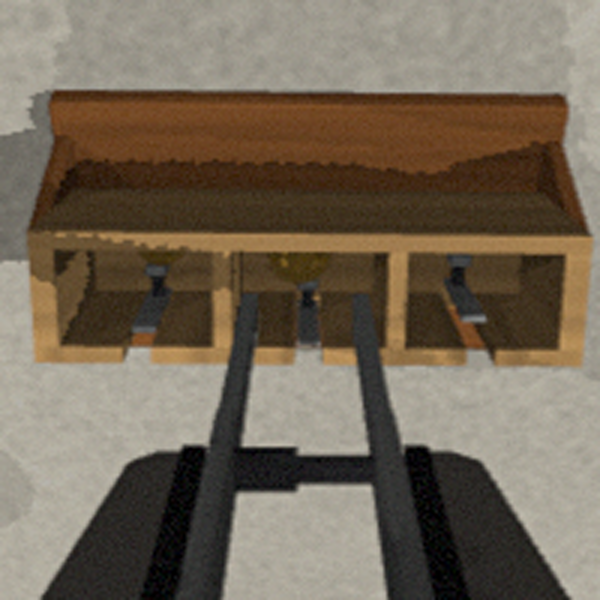

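Pocket corners match the prediction to 1 px, while the tips sit about 1.2 mm too far to +y, so I correct that, insert and squeeze.

```bash
cat > i.py <<'E'
from h import *
r.move_l(blk(-.02,-.0031),speed=.05)
hit=r.move_l(blk(.058,-.0031),speed=.04,threshold=5)
s=r.read_state();print(hit,"depth",(s["ee_pos"]-M)@AX+TL,s["contact_force"],s["grip_width"],s["t"])
if not hit:
    r.gripper_to(.02,force=50);r.dwell(.2)
    s=r.read_state();print(s["contact_force"],s["grip_width"],s["t"])
im=r.get_image("wrist");cv2.imwrite("pics/i0.png",im["image"][100:400,170:470])
E
python3 i.py
```

```text
False depth 0.05785299857095599 [ 0.9752  0.7516 -0.785 ] 0.03270993261601724 22.6167
[-1.7211 -0.3224  1.2299] 0.025847520657366813 23.0917
```

Run:
```python
import cv2
a=cv2.imread("pics/i0.png");cv2.imwrite("pics/i0b.png",cv2.resize(a[60:260,50:250],(600,600),interpolation=cv2.INTER_CUBIC))
```

```text
(no output)
```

View pics/i0b.png

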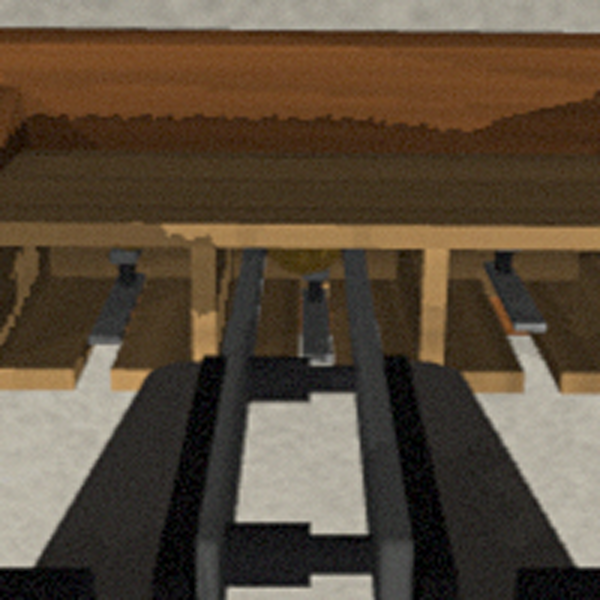

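The arms straddle the brass in the middle pocket, but grip width is 25.8 mm rather than 28, perhaps from pad compliance. I pull slowly and watch force and width.

```bash
cat > j.py <<'E'
from h import *
for d in(.053,.045,.03,.0,-.05,-.07):
    r.move_l(blk(d,-.0031),speed=.05)
    s=r.read_state();print(d,"F.axis",np.dot(s["contact_force"],AX),s["contact_force"],s["grip_width"])
im=r.get_image("wrist");T=r.get_image("top");S=r.get_image("side");print(r.read_state()["t"])
for n,p in(("w",im),("s",S)): print(n,[(d["score"],d["centre"],int(d["pixels"].sum())) for d in r.cut_out(p,"weight_large")[:3]])
a=cv2.resize(im["image"][130:330,220:420],(400,400));b=cv2.resize(S["image"][100:300,300:500],(400,400))
cv2.imwrite("pics/j.png",np.hstack([a,b]))
E
python3 j.py
```

```text
0.053 F.axis -1.6363206939248014 [-0.4119 -1.7236  1.7943] 0.025797400924522037
0.045 F.axis -2.3484697340868794 [-1.1591  0.3176  2.0279] 0.02551531560206099
0.03 F.axis 0.8867024758886203 [ 0.1585 -0.2797 -0.8832] 0.02579412948549774
0.0 F.axis 1.2037185105118533 [ 1.2761  0.6726 -0.7963] 0.025813040902688485
-0.05 F.axis 1.4950486346766538 [-0.2852 -0.2153 -1.7783] 0.025705368333714316
-0.07 F.axis 2.1254448215389785 [ 0.011  -0.2503 -2.3348] 0.02558192015685992
26.75
w [(0.61, [235.4, 321.1], 693)]
s [(0.51, [215.6, 371.6], 72)]
```

View pics/j.png

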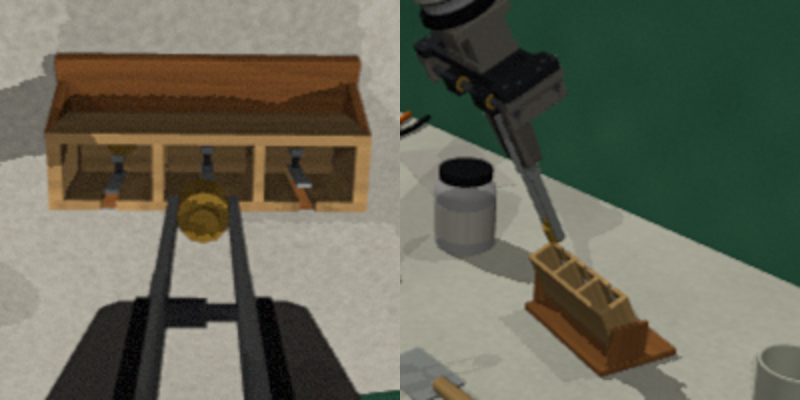

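The weight is out and held at the tips, centred between the arms; the middle pocket is empty and the tips still line up. Next I place it on the pan.

```bash
cat > k.py <<'E'
from h import *
T=r.get_image("top");print("pan",atz(T,[245,462],.042),atz(T,[245.8,463.2],.042))
P=np.array([.499,-.317]);R=Rt(np.radians(-25))
r.goto(blk(-.15,-.0031),RB)
r.goto([.50,-.12,.34],R); r.goto([*P,.26],R); r.move_l([*P,.178],speed=.1); r.dwell(.3)
s=r.read_state();print(s["contact_force"],s["grip_width"],s["t"])
im=r.get_image("wrist");S=r.get_image("side")
print("pan pred wrist",proj(im,[*P,.042]),[(d["score"],d["centre"]) for d in r.landmark_of(im,"pan_mid")[:1]])
hit=r.move_l([*P,.146],speed=.015,threshold=2.0);r.dwell(.15)
s=r.read_state();print(hit,s["ee_pos"],s["contact_force"],s["grip_width"],s["t"])
im=r.get_image("wrist");S2=r.get_image("side")
a=cv2.resize(im["image"][100:400,170:470],(400,400));b=cv2.resize(S2["image"][230:390,380:540],(400,400))
cv2.imwrite("pics/p.png",np.hstack([a,b]))
E
python3 k.py
```

```text
pan [ 0.5028 -0.3183  0.042 ] [ 0.5009 -0.3212  0.042 ]
[ 0.6742  0.6692 -1.1808] 0.02592028015135163 30.025
pan pred wrist [225.3146 320.6675] [(0.59, [230.7, 328.9])]
True [ 0.4989 -0.3169  0.1564] [ 0.5204 -0.356   3.7731] 0.025592380756167415 31.675
```

View pics/p.png

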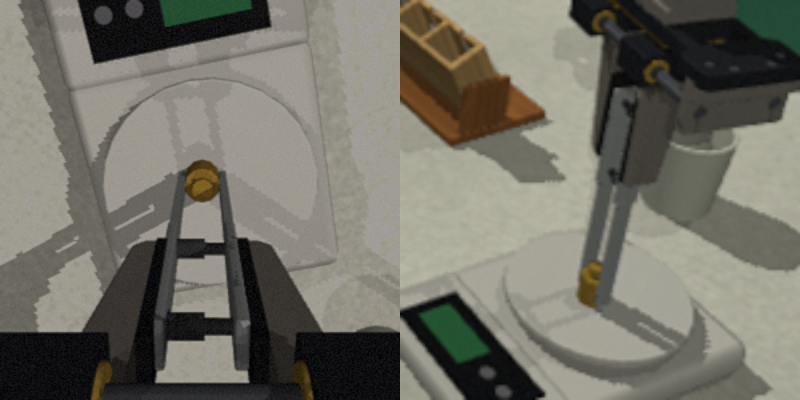

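The weight is upright on the pan near its middle, between the tips, pressing about 4–5 N. Release and check.

```bash
cat > l.py <<'E'
from h import *
p=r.read_state()["ee_pos"].copy()
r.move_l(p+[0,0,.0012],speed=.01)
r.gripper_to(.029,force=30);r.gripper_to(.0325);r.dwell(.2)
s=r.read_state();print(s["contact_force"],s["grip_width"])
print(r.move_l(p+[0,0,.06],speed=.04,threshold=None)); r.move_l(p+[0,0,.17],speed=.12)
r.dwell(.2);im=r.get_image("wrist");S=r.get_image("side");s=r.read_state();print(s["contact_force"],s["grip_width"],s["t"])
print([(d["score"],d["centre"]) for q in("tip_a","weight_large") for d in r.landmark_of(im,q)[:2]])
R=s["eef_rot"];print("tips pred",[proj(im,s["ee_pos"]+R[:,2]*TL+R[:,0]*d) for d in(-.0125,.0125)])
q=r.landmark_of(S,"weight_large")[:1];print(q)
pickle.dump(im,open("l0.pkl","wb"))
a=cv2.resize(im["image"][100:400,170:470],(400,400));b=cv2.resize(S["image"][230:390,380:540],(400,400))
cv2.imwrite("pics/l.png",np.hstack([a,b]))
E
python3 l.py
```

```text
[ 0.0951  0.176  -1.4737] 0.03286686656367421
False
[ 0.0757 -0.2986 -1.3544] 0.032347885733765 35.8083
[(0.86, [232.4, 335.9]), (0.72, [233.8, 309.1]), (0.62, [208.9, 549.1]), (0.49, [194.8, 320.5])]
tips pred [array([234.1346, 304.6309]), array([234.1676, 336.5205])]
[{'centre': [347.9, 454.8], 'score': 0.76}]
```

View pics/l.png

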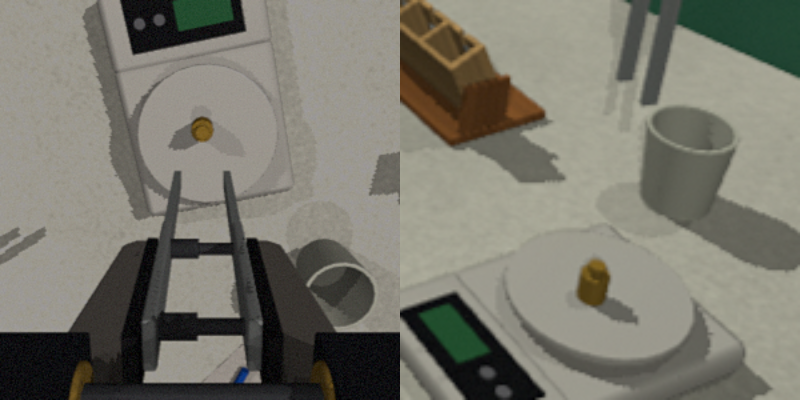

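The weight stands alone upright at the middle of the pan, and the tongs are still straight in hand. Return the tongs.

```bash
cat > m.py <<'E'
from h import *
c=[.4905,.2820];R=Rt(SY)
r.goto([.50,-.1,.36],Rt(0));r.goto([.49,.12,.36],R);r.goto([*c,.30],R);r.move_l([*c,.205],speed=.12);r.dwell(.2)
im=r.get_image("wrist");s=r.read_state()
print("t",s["t"],[(d["score"],d["centre"]) for d in r.landmark_of(im,"tip_a")[:2]],"pred",[proj(im,s["ee_pos"]+R[:,2]*TL+R[:,0]*d) for d in(-.0125,.0125)])
hit=r.move_l([*c,.1195],speed=.05,threshold=4)
s=r.read_state();print(hit,s["ee_pos"],s["contact_force"],s["grip_width"],s["t"])
S=r.get_image("side")
a=cv2.resize(im["image"][100:400,170:470],(400,400));b=cv2.resize(S["image"][130:290,190:350],(400,400))
cv2.imwrite("pics/m.png",np.hstack([a,b]))
E
python3 m.py
```

```text
t 39.6417 [(0.86, [228.2, 335.2]), (0.62, [234.0, 308.3])] pred [array([233.3793, 305.1269]), array([233.4056, 336.9876])]
False [0.4906 0.2821 0.1198] [-0.1799  0.1478 -0.2009] 0.032160881193044055 41.55
```

Inserted to full depth without a hit. Release, retreat and check numerically, since my picture allowance is used up.

```bash
cat > n.py <<'E'
from h import *
c=[.4905,.2820]
r.gripper_to(.036);r.dwell(.2);r.gripper_to(.09);r.dwell(.2)
r.move_l([*c,.33],speed=.12);r.dwell(.3)
im=r.get_image("wrist");g0=pickle.load(open("g0.pkl","rb"))
for d in r.cut_out(im,"tongs")[:2]:
    m=d["pixels"];pts=np.argwhere(m);print(d["score"],d["centre"],m.sum(),pts.min(0),pts.max(0))
D=cv2.absdiff(im["image"],g0["image"])[170:250,260:380];print("diff to before, mean/max",D.mean(),D.max())
print("landmark",[(d["score"],d["centre"]) for d in r.landmark_of(im,"tongs")[:1]])
S=r.get_image("side");T=r.get_image("top")
o=[[d["centre"] for d in r.landmark_of(p,"weight_large")[:1]] for p in(S,T)];print(o)
print("weight side at pan z",[atz(S,x,.042) for x in o[0]])
for q,(rs) in {"jar":[224.6,330.8],"cup":[310.3,491.6],"spatula":[289.3,316.9]}.items(): print(q,[d["centre"] for d in r.landmark_of(S,q)[:1]],rs)
s=r.read_state();print(s["t"],s["contact_force"],s["grip_width"])
E
python3 n.py
```

```text
0.61 [214.1, 315.3] 766 [192 303] [228 341]
diff to before, mean/max 7.722152777777778 116
landmark [(0.76, [190.5, 322.0])]
[[[350.1, 457.6]], [[249.8, 460.7]]]
weight side at pan z [array([ 0.4956, -0.3203,  0.042 ])]
jar [[222.7, 331.6]] [224.6, 330.8]
cup [[307.4, 493.7]] [310.3, 491.6]
spatula [[293.3, 317.3]] [289.3, 316.9]
45.8833 [ 0.2568 -0.2119 -0.1622] 0.09001145031508508
```

The tongs' mask is in the same place as before the pick (rows 192–228, cols 303–341), the weight is within about 5 mm of the pan's middle, and the bystanders haven't moved. Handing in.

```bash
python3 -c "
from rig import r
print(r.sign_off())"
```

```text
the job is handed in; nothing more can be done
None
```

The job is done and handed in at about 46 s on the robot's clock; the interface gives no verdict.

**What I did:** I took the tongs from the dark stand and squeezed them on the largest weight in the middle pocket, then pulled it out along the slope. I set it on the pan with a force-stopped descent (about 4–5 N), opened the tongs and returned them to the sleeve without a hit.

**Last checks:**
- **Weight:** it stood upright and alone on the pan in the pictures after release. The side camera put it about 5 mm from the pan's middle.
- **Tongs:** in the wrist picture they covered the same area as before the pick, to within 1–2 px.
- **Robot:** the gripper was open, clear and free of load.
- **Bystanders:** jar, cup and spatula were within 4 px of where they started.

**Disagreed or not checked:**
- **Grip width:** it read 25.8 mm on the weight instead of the expected 28. I put this down to compliance, and the grip did not slip.
- **Tongs picture comparison:** the before and after pictures were not identical (mean difference 7.7). I put that down to small shifts and noise.
- **Smaller weights:** I did not measure them again at the end. No contact force or picture suggested they had been disturbed.
- **Final state:** I had used all 12 views, so the returned tongs were checked only by numbers.

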